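Lay out a computer board for its bench test

ROBOT

A 6-joint arm with a two-finger parallel gripper is mounted at the origin on the work surface. World frame = base frame: x ahead of the robot, y to its left, z up, the work surface at z = 0. Lengths are in m, angles in degrees, forces in N, time in s.
With the tool pointing down it reaches from about 0.325 to 0.85 m from the base axis. Payload 15.5 kg.
Tool frame: the origin (TCP) lies midway between the tips of the shut fingers; the grasp point (between the pads) lies 19 mm behind it; z points along the fingers, y is the line along which they close (so a half turn about z gives the same grasp; the last joint's range is limited). The gripper opens to 91 mm and grips with 3 to 60 N. Pads are 32 mm wide; open, the fingers measure 118 mm over their backs; the gripper's body (76 mm by 178 mm) begins 60 mm behind the grasp point.
Start: joints at [-69.414, 28.281, 77.091, -0, 74.628, -5.472], TCP at [0.275, -0.561, 0.214] pointing down, gripper open.
Joint ranges: [-166.48, 166.48], [-47.26, 123.95], [12.59, 153.08], [-70.14, 250.14], [6.76, 159.57], [-176.63, 176.63]. Speed limits (degrees/s): [108.29, 108.29, 147.25, 172.46, 172.46, 172.46].

INTERFACE

Orientations are given as a 3x3 rotation matrix whose columns are the frame's x, y, z axes.
In Python, from bench import ctrl gives the robot as it stands. The module is installed in compiled form; this text tells all that it offers. Calls block until the motion is done:
- ctrl.goto(position, orientation): joint-space move of the TCP to a pose.
- ctrl.move_l(position, vel=0.15, ori=None, contact_N=None): straight line of the TCP; ori=None keeps the orientation; vel is the mean speed in m/s. With contact_N (N) it stops when the force on the tool has changed by that much, and returns True; else False.
- ctrl.movej(angles): joint-space move.
- ctrl.command_gripper(opening): opening from 0.0 (shut) to 1.0 (fully open); the grip force is fixed at half the most; returns when the fingers have stopped.
- ctrl.sleep(seconds).
- ctrl.ik(position, orientation): joint angles nearest the present ones, or None.
- ctrl.read_camera(name): name is "scene" or "top" or "wrist"; returns the picture (480x640x3 uint8, blue, green, red); there is no depth.
- ctrl.camera_params(name): a dict with "fx", "fy", "cx", "cy" (pixels), "pose" (4x4, takes a point from camera to world coordinates); the wrist camera has in their place "T_tool_cam" (4x4, takes a point from camera to tool coordinates, whose origin is the TCP and whose axes are the flange's). Camera axes: x right, y up, looking along -z (the intrinsics and any distortion apply to the point x, -y, -z); pixel columns grow to the right and rows downward; lengths in m; the calibration is good to about 2 mm. The wrist camera is an equidistant fisheye: a pixel r from the principal point sees the ray r / f radians off the axis. A picture is of the moment at which its call begins: read the wrist's pose just before it. camera_params takes no time and is no camera call.
A pose or a line that the arm cannot do raises ctrl.MotionError and nothing moves.
- ctrl.sign_off(): hands the job in; it is judged then, once.
Readings, each from a call of its own:
- ctrl.current_t(): time.
- ctrl.current_q(): joint angles.
- ctrl.current_dq(): joint speeds.
- ctrl.current_effort(): joint torques, N m.
- ctrl.current_tool_pos(): TCP position.
- ctrl.current_eef_rot(): TCP orientation.
- ctrl.current_contact_force(): force on the tool from outside, world axes, zero at the start.
- ctrl.current_wrist_torque(): the same for the moment, N m.
- ctrl.current_grip_width(): opening from 0.0 (shut) to 1.0 (fully open).
- ctrl.current_grasp_force(): force on a finger pad.
Only numpy, scipy, OpenCV 4.12 (cv2) and the standard library are available. Lean on these libraries where they do the work, as an engineer would, in place of code of your own. Each camera call takes 0.05 s, during which the arm holds its last target. There are 200 camera calls.

TASK

Lay out the small computer board for its bench test: set the heatsink flat and square on the processor, then the fan flat and square on top of the heatsink; lay the drive in the middle of the gap between the board and the power adapter, lay the network dongle in the middle of the gap between the board and the network switch, and stand the speaker behind the board, opposite the middle of its port edge and about 30 mm clear of it. Do not shift the little carton or the screwdriver.

Things in the scene. Friction and masses are not known exactly. Their poses are not given: they have to be found in the camera images.
- board: Green circuit board, fixed, 110 (x) by 100 mm (y), surface 10 mm above the bench. Origin: centre of its underside. Its +x edge, away from the robot, has a row of 4 steel ports 24 mm high; behind it means beyond that edge. Processor: 36 mm square steel plate, top 16 mm above the bench, centred at x -10, y +10 mm (+y left), square to the board. Other components at most 13 mm above the bench.
- power_adapter: Black plastic power brick with a grey panel on top, 140 (x) by 70 (y) by 32 mm high, fixed left or right (varies) of the board, parallel to it, on the board's y axis, centres 205 mm apart: a 120 mm gap, its middle 110 mm from the board's centre. Origin: centre of its underside.
- net_switch: Grey metal network switch with five sockets, 100 (x) by 70 (y) by 26 mm high, fixed on the other side of the board, parallel to it, on the board's y axis, centres 205 mm apart: a 120 mm gap, its middle 110 mm from the board's centre. Origin: centre of its underside.
- heatsink: Loose finned aluminium heatsink, 40 by 40 by 22 mm high, solid enough to grip by any pair of sides; goes base down as it stands. Origin at the centre of its underside. z up. About 80 g.
- fan: Loose square black fan, 40 by 40 by 15 mm high, lying flat with its rotor upward; origin at the centre of its underside. About 35 g.
- drive: Loose flat dark metal pocket drive with a light metal panel on top, 64 (x) by 44 (y) by 12 mm high, lying flat; origin at the centre of its underside. About 60 g. How it is turned at its new place does not matter.
- net_dongle: Loose white network dongle lying flat, 60 mm long: case 44 (x) by 22 (y) by 14 mm high from x -30 to +14 mm, then a steel plug 12 mm wide, 5 mm thick to x +30 mm. Origin: underside, middle of the overall length (that point goes to the middle of the gap). About 30 g. Its final heading does not matter.
- speaker: Loose upright grey round speaker, 48 mm across and 48 mm high with a dark grille on top; origin at the centre of its underside. About 150 g.
- carton: Little closed cardboard carton, 60 by 42 by 36 mm high, loose, standing among the parts; not to be shifted. Origin at the centre of its underside.
- screwdriver: Screwdriver lying crosswise on the bench in front of the robot, nearer than the board; along its own x axis from the end of the black handle (-92 mm) to the tip (+87 mm), 22 mm wide and 20 mm high; loose, not to be shifted. Origin on the bench under the front end of the handle.
Mind the look-alikes: they are no part of the job. Of the things that look like the drive, the largest one is meant.

How it is judged:
By the outcome, as a careful person would: the job done as asked, in the order asked, and still so for the second after the job is handed in, with the robot touching nothing.
It also fails if it takes over 141 s, if anything falls off the work surface, if the arm or the gripper's body presses on something with over 40 N, if the wrist force passes 120 N, or if a joint passes its speed limit or range.

## Working session

There is one attempt and no reset: what is moved stays moved. The work goes in short steps, each a Python script; the robot and the scene stay as the last script left them, time stands still between calls to the robot, and variables do not carry over. Pictures are saved under pics/ and viewed, at most 14 in all, crops included, and the job is handed in when it is done.

```bash
mkdir -p pics; python3 - <<'E'
from bench import ctrl
import cv2
for n in("scene","top","wrist"):
    cv2.imwrite(f"pics/{n}0.png",ctrl.read_camera(n)); p=ctrl.camera_params(n); print(n,p)
print(ctrl.current_t(),ctrl.current_tool_pos(),ctrl.current_eef_rot())
E
```

```text
scene {'fx': 509.0862106121495, 'fy': 509.0862106121495, 'cx': 314.804560253118, 'cy': 243.89568714234377, 'pose': array([[-0.79571517, -0.52595563,  0.30034654,  0.8692665 ],
       [ 0.60550726, -0.67926986,  0.41467266,  0.5559068 ],
       [-0.01408307,  0.51182333,  0.85897529,  1.11397573],
       [ 0.        ,  0.        ,  0.        ,  1.        ]])}
top {'fx': 529.7243969196634, 'fy': 529.7243969196634, 'cx': 317.75265164945637, 'cy': 239.89139753584547, 'pose': array([[-2.42663497e-04,  9.86263850e-01, -1.65177355e-01,
         3.30597312e-01],
       [-9.99880222e-01,  2.31685609e-03,  1.53027383e-02,
         5.13685612e-02],
       [ 1.54752298e-02,  1.65161284e-01,  9.86145155e-01,
         1.09542511e+00],
       [ 0.00000000e+00,  0.00000000e+00,  0.00000000e+00,
         1.00000000e+00]])}
wrist {'fx': 371.64829954431775, 'fy': 371.64829954431775, 'cx': 315.2294175749431, 'cy': 233.32607344598406, 'T_tool_cam': array([[-6.17959002e-04,  9.59885901e-01,  2.80390218e-01,
         7.86685293e-02],
       [ 9.99999760e-01,  5.05342784e-04,  4.73937506e-04,
         3.14142249e-04],
       [ 3.13232757e-04,  2.80390444e-01, -9.59885983e-01,
        -1.70284324e-01],
       [ 0.00000000e+00,  0.00000000e+00,  0.00000000e+00,
         1.00000000e+00]])}
0.15 [ 0.27446868 -0.56119109  0.2135049 ] [[ 8.98349785e-01  4.39280757e-01 -2.84484425e-04]
 [ 4.39280834e-01 -8.98349395e-01  8.45128947e-04]
 [ 1.15682473e-04 -8.84189963e-04 -9.99999602e-01]]
```

View pics/top0.png

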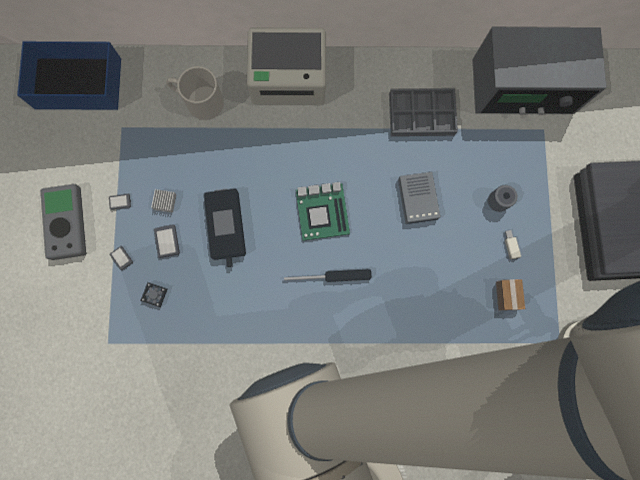

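View pics/scene0.png

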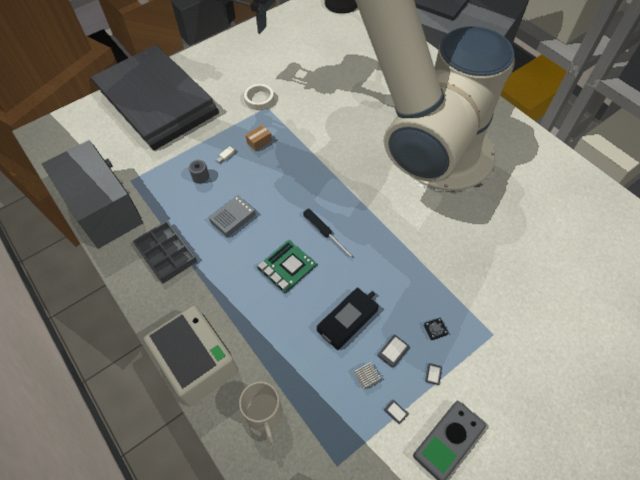

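```bash
cat > h.py <<'E'
import cv2,numpy as np
def crop(src,dst,c0,r0,w,h,s):
    im=cv2.imread(src)[r0:r0+h,c0:c0+w]; im=cv2.resize(im,None,fx=s,fy=s,interpolation=cv2.INTER_CUBIC)
    for c in range((c0+9)//10*10,c0+w,10):
        x=int((c-c0+.5)*s); cv2.line(im,(x,0),(x,8 if c%50 else 20),(0,0,255),1)
        if c%20==0: cv2.putText(im,str(c),(x-10,30),0,.4,(0,0,255),1)
    for r in range((r0+9)//10*10,r0+h,10):
        y=int((r-r0+.5)*s); cv2.line(im,(0,y),(8,y),(0,0,255),1)
        if r%20==0: cv2.putText(im,str(r),(10,y+4),0,.4,(0,0,255),1)
    cv2.imwrite(dst,im)
E
python3 -c "
from h import *
crop('pics/top0.png','pics/cl.png',105,183,155,130,4.6)
crop('pics/top0.png','pics/cm.png',280,165,165,125,4.8)
crop('pics/top0.png','pics/cr.png',390,165,160,150,4)
"
```

```text
(no output)
```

View pics/cl.png

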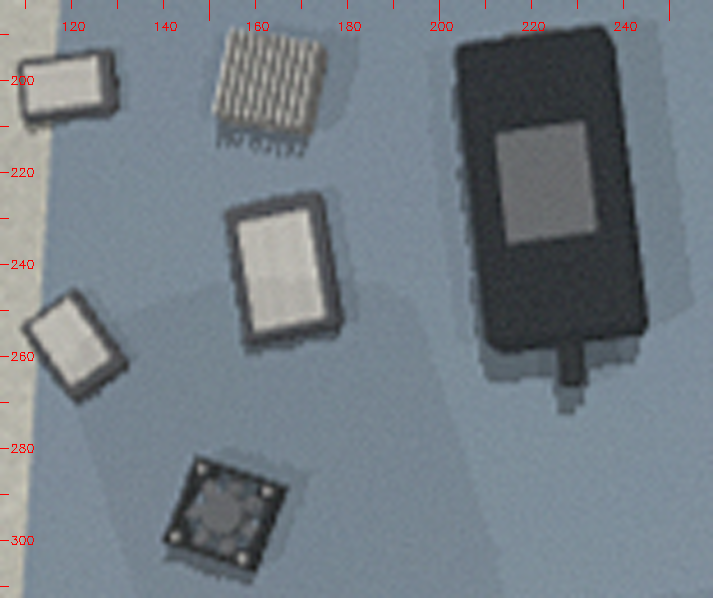

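View pics/cm.png

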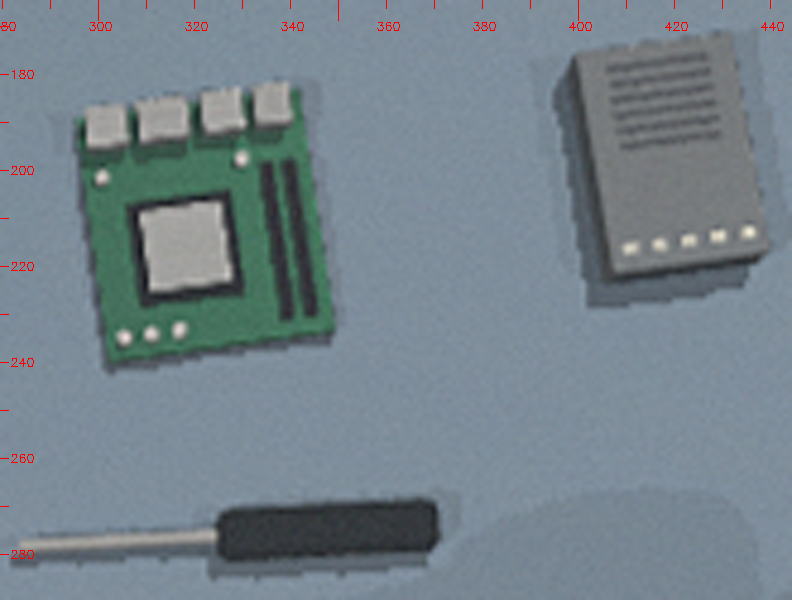

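View pics/cr.png

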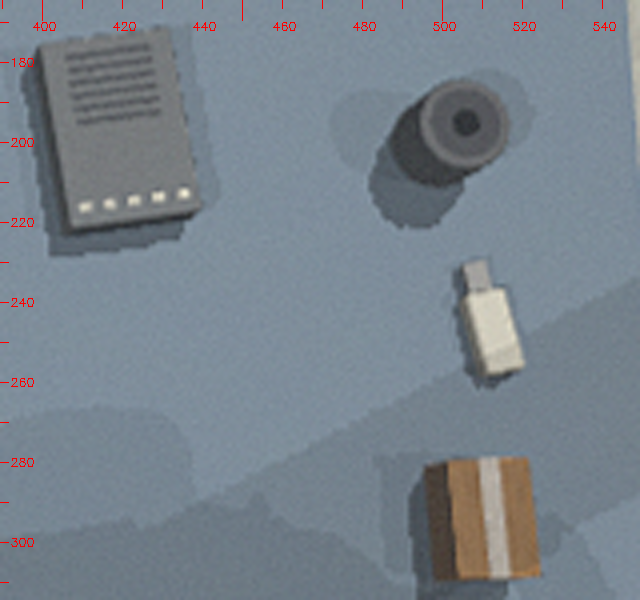

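```bash
cat >> h.py <<'E'
from scipy.optimize import least_squares
TOP=None
def proj(P,cam):
    T=cam['pose']; q=(np.atleast_2d(P)-T[:3,3])@T[:3,:3]; q=q*[1,-1,-1]
    return np.c_[cam['fx']*q[:,0]/q[:,2]+cam['cx'],cam['fy']*q[:,1]/q[:,2]+cam['cy']]
def rect(cx,cy,lx,ly):  # TL,TR,BR,BL with +x up, +y left
    return np.array([[cx+lx/2,cy+ly/2],[cx+lx/2,cy-ly/2],[cx-lx/2,cy-ly/2],[cx-lx/2,cy+ly/2]])
def w(pose,loc,z):
    x,y,a=pose; c,s=np.cos(a),np.sin(a)
    return np.c_[loc@np.array([[c,s],[-s,c]])+[x,y],np.full(len(loc),z)]
def fit(obs,cam,x0,pf=proj):  # obs: list of (loc,z,pix)
    f=lambda p:np.concatenate([(pf(w(p,l,z),cam)-px).ravel() for l,z,px in obs])
    r=least_squares(f,x0,x_scale=[.01,.01,.05],loss='soft_l1'); return r.x,f(r.x).reshape(-1,2)
E
cat > m.py <<'E'
from h import *; from bench import ctrl
cam=ctrl.camera_params("top")
L=lambda *p:np.array(p)/4.6+[104.5,182.5]
M=lambda *p:np.array(p)/4.8+[279.5,164.5]
R=lambda *p:np.array(p)/4.+[389.5,164.5]
np.set_printoptions(precision=2,suppress=True)
items={
'heatsink':[(rect(0,0,.04,.04),.022,L((230,27),(326,42),(310,137),(213,112)))],
'drive':[(rect(0,0,.064,.044),.012,L((225,210),(320,192),(343,328),(248,352)))],
'fan':[(rect(0,0,.04,.04),.015,L((197,456),(288,487),(257,571),(165,543)))],
'adapter':[(rect(0,0,.14,.07),.032,L((457,43),(610,27),(648,333),(490,351)))],
'switch':[(rect(0,0,.1,.07),.026,M((577,55),(728,33),(767,248),(613,273)))],
'board':[(rect(0,0,.11,.1)[2:],.010,M((334,330),(106,362))),(rect(-.01,.01,.036,.036),.016,M((138,212),(225,201),(236,285),(150,294)))],
'dongle':[(rect(-.008,0,.044,.022),.014,R((463,294),(506,287),(524,366),(483,375)))],
'carton':[(rect(0,0,.06,.042),.036,R((448,461),(528,457),(541,576),(458,579)))],
'speaker':[(np.zeros((1,2)),.048,R((465,125)))],
}
for k,o in items.items():
    p,r=fit(o,cam,[.45,0,0]); print(k,np.round(p*[1000,1000,57.2958],1),'rms px',round(np.sqrt((r**2).mean()),2),'range',np.hypot(*p[:2]).round(3))
dev=[(rect(0,.205,.14,.07),.032,items['adapter'][0][2]),(rect(0,-.205,.1,.07),.026,items['switch'][0][2])]+items['board']
p,r=fit(dev,cam,[.45,0,0]); print('joint',p*[1000,1000,57.2958]); print(r.round(1).tolist())
E
python3 m.py
```

```text
heatsink [594.4 355.1  -9.7] rms px 1.01 range 0.692
drive [508.5 347.3  12.1] rms px 0.31 range 0.616
fan [399.3 366.5 -17.6] rms px 0.5 range 0.542
adapter [543.  225.5   7.8] rms px 0.34 range 0.588
switch [ 602.8 -176.8    8.3] rms px 0.65 range 0.628
board [573.1  24.9   7.5] rms px 0.45 range 0.574
dongle [ 505.4 -369.7   10. ] rms px 0.29 range 0.626
carton [ 399.  -356.5    2.2] rms px 0.22 range 0.535
speaker [ 598.5 -349.4    0. ] rms px 0.0 range 0.693
joint [573.08  24.71   8.36]
[[-1.4, 0.5], [-0.8, -0.7], [-0.7, -0.7], [-0.9, 0.3], [-0.4, -0.6], [0.9, -0.6], [1.5, 0.8], [0.4, 0.3], [1.0, 0.3], [0.9, 0.4], [0.4, 0.2], [-0.7, 0.1], [-0.4, -0.6], [0.4, -0.1]]
```

```bash
cat >> h.py <<'E'
from bench import ctrl
def ori(a):
    c,s=np.cos(a),np.sin(a); return np.array([[c,s,0],[s,-c,0],[0,0,-1.]])
def wcam():
    T=np.eye(4); T[:3,:3]=ctrl.current_eef_rot(); T[:3,3]=ctrl.current_tool_pos()
    c=dict(ctrl.camera_params("wrist")); c['pose']=T@c['T_tool_cam']; return c
def wproj(P,cam):
    T=cam['pose']; q=((np.atleast_2d(P)-T[:3,3])@T[:3,:3])*[1,-1,-1]
    rho=np.hypot(q[:,0],q[:,1]); k=np.arctan2(rho,q[:,2])/np.maximum(rho,1e-12)
    return np.c_[cam['fx']*k*q[:,0]+cam['cx'],cam['fy']*k*q[:,1]+cam['cy']]
def snap(name):
    import pickle
    c=wcam(); im=ctrl.read_camera("wrist"); cv2.imwrite(f"pics/{name}.png",im); pickle.dump(c,open(f"pics/{name}.pkl","wb")); return c,im
def tile(im,c,center,outl,s=2,W=400,H=300):
    "outl: list of world polylines; returns tile + (c0,r0): px=c0+X/s"
    u=wproj(center,c)[0]; c0,r0=np.round(u-[W/2/s,H/2/s]).astype(int)
    M=np.float64([[s,0,-c0*s+(s-1)/2],[0,s,-r0*s+(s-1)/2]]); t=cv2.warpAffine(im,M,(W,H),flags=cv2.INTER_CUBIC)
    for o in outl:
        q=(wproj(o,c)-[c0,r0])*s+(s-1)/2
        cv2.polylines(t,[np.round(q*8).astype(np.int32)],True,(0,0,255),1,cv2.LINE_AA,3)
    return t,(c0,r0)
D=np.pi/180
P={'board':(.5731,.0248,8.1*D),'heatsink':(.5944,.3551,-9.7*D),'fan':(.3993,.3665,-17.6*D),'drive':(.5085,.3473,12.1*D),'dongle':(.5054,-.3697,10*D),'speaker':(.5985,-.3494,0),'carton':(.399,-.3565,2.2*D)}
E
python3 - <<'E'
from h import *
T=[]
spec={'board':[(rect(0,0,.11,.1),.01),(rect(-.01,.01,.036,.036),.016)],'heatsink':[(rect(0,0,.04,.04),.022)],'drive':[(rect(0,0,.064,.044),.012)],'fan':[(rect(0,0,.04,.04),.015)]}
for k,sp in spec.items():
    p=P[k]; ctrl.goto([p[0],p[1],.15 if k=='board' else .12],ori(p[2])); c,im=snap('w_'+k)
    t,o=tile(im,c,[p[0],p[1],.015],[w(p,l,z) for l,z in sp],2 if k=='board' else 3); print(k,o); T.append(t)
cv2.imwrite('pics/mos1.png',np.vstack([np.hstack(T[:2]),np.hstack(T[2:])])); print(ctrl.current_t(),ctrl.current_contact_force())
E
```

```text
board (np.int64(214), np.int64(147))
heatsink (np.int64(246), np.int64(182))
drive (np.int64(247), np.int64(181))
fan (np.int64(249), np.int64(183))
5.0917 [-0.10815477  0.95726866  0.29153604]
```

View pics/mos1.png

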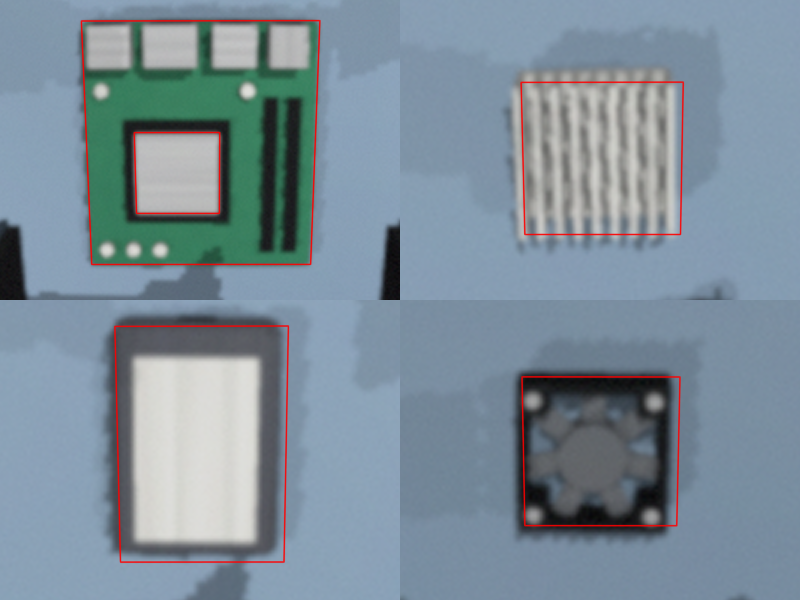

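```bash
cat >> h.py <<'E'
P.update(heatsink=(.5947,.3571,-9.7*D),fan=(.3979,.3687,-17.6*D),drive=(.5104,.3492,12.1*D))
OP=.58
def go(x,y,z,a): ctrl.goto([x,y,z],ori(a))
def down(x,y,z,v=.12): ctrl.move_l([x,y,z],v)
def pinch(p,z,da=0,hi=.08,hold=False):
    go(p[0],p[1],hi,p[2]+da); down(p[0],p[1],z)
    ctrl.command_gripper(0); wd=ctrl.current_grip_width()*91; print('width mm',round(wd,1),'F',np.round(ctrl.current_grasp_force(),1),'t',round(ctrl.current_t(),1))
    if not hold: ctrl.command_gripper(OP); down(p[0],p[1],hi,.2)
E
python3 - <<'E'
from h import *
p=P['heatsink']; ctrl.command_gripper(OP)
go(p[0],p[1],.12,p[2]+90*D)
pinch(p,.005,90*D); pinch(p,.005); down(p[0],p[1],.12,.2); c,im=snap('w_hs2'); print(c['pose'][:3,3],ctrl.current_tool_pos())
t,o=tile(im,c,[p[0],p[1],.015],[w(p,rect(0,0,.04,.04),.022),w(p,rect(0,0,.04,.04),0)],6,800,600); cv2.imwrite('pics/hs2.png',t)
E
```

```text
width mm 39.8 F 30.0 t 8.9
width mm 39.8 F 30.0 t 12.5
[0.67246263 0.34301232 0.2902043 ] [0.59415697 0.35683463 0.11902088]
```

View pics/hs2.png

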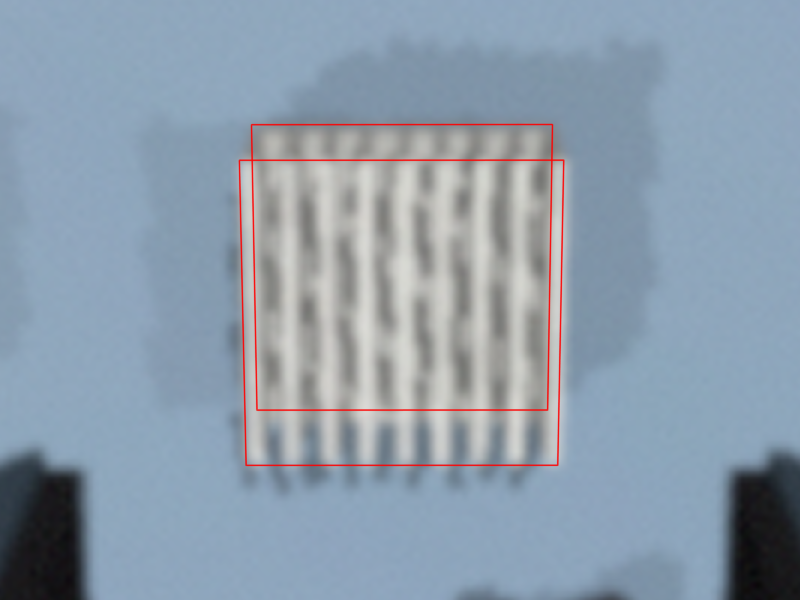

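```bash
cat >> h.py <<'E'
B=P['board']
def onb(x,y): return tuple(w(B,np.array([[x,y]]),0)[0,:2])
def place(x,y,z,a,hi=.12,op=OP,up=.15):
    go(x,y,hi,a); ctrl.sleep(.2); print('err mm',np.round((ctrl.current_tool_pos()-[x,y,hi])*1e3,1))
    down(x,y,z+.008); hit=ctrl.move_l([x,y,z-.003],.02,contact_N=4); print('hit',hit,np.round(ctrl.current_tool_pos()*1e3,1),'aim',np.round([x*1e3,y*1e3,z*1e3],1))
    ctrl.command_gripper(op); down(x,y,up,.2); print('t',round(ctrl.current_t(),1))
E
python3 - <<'E'
from h import *
p=P['heatsink']; pinch(p,.005,hi=.08,hold=True); print(ctrl.current_tool_pos()); down(p[0],p[1],.12,.2)
x,y=onb(-.01,.01); place(x,y,.021,B[2])
go(*B[:2],.15,B[2]); ctrl.sleep(.2); c,im=snap('w_b2'); q=w(B,np.array([[-.01,.01]]),0)[0]; pp=(q[0],q[1],B[2])
t,o=tile(im,c,[*B[:2],.015],[w(pp,rect(0,0,.04,.04),.038),w(pp,rect(0,0,.04,.04),.016),w(B,rect(0,0,.11,.1),.01)],4,800,600); cv2.imwrite('pics/b2.png',t)
E
```

```text
width mm 40.3 F 30.0 t 15.2
[0.59516733 0.35737827 0.00591751]
err mm [ 0.2  0.8 -0.1]
hit True [562.1  33.3  21.4] aim [561.8  33.3  21. ]
t 20.0
```

View pics/b2.png

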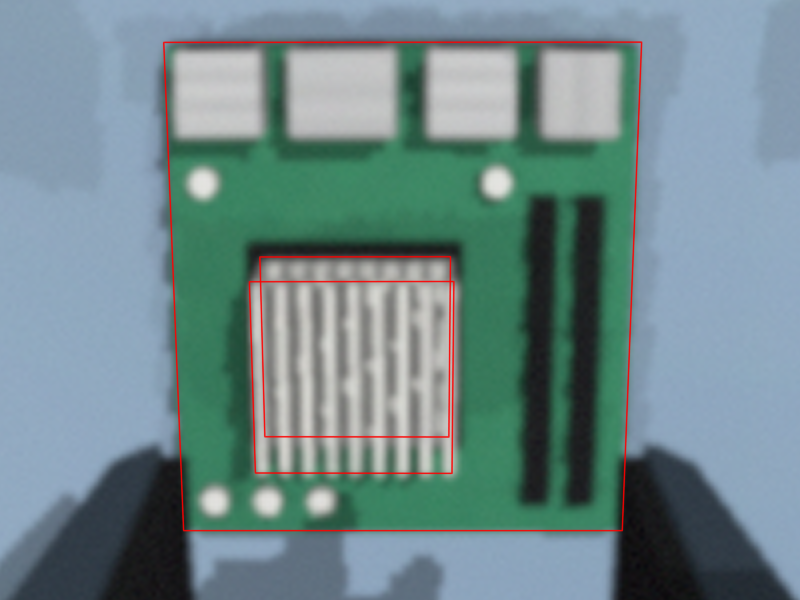

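```bash
python3 - <<'E'
from h import *
p=P['fan']; go(p[0],p[1],.12,p[2]+90*D); pinch(p,.004,90*D); pinch(p,.004,hold=True); z0=ctrl.current_tool_pos()[2]; print(z0); down(p[0],p[1],.14,.2)
x,y=onb(-.01,.01); place(x,y,.038+z0,B[2],hi=.14)
go(*B[:2],.15,B[2]); ctrl.sleep(.2); c,im=snap('w_b3'); pp=(x,y,B[2])
t1,o=tile(im,c,[*B[:2],.015],[w(pp,rect(0,0,.04,.04),.053),w(pp,rect(0,0,.04,.04),.038)],4,400,500)
p=P['drive']; go(p[0],p[1],.12,p[2]); ctrl.sleep(.2); c,im=snap('w_dr2')
t2,o=tile(im,c,[*p[:2],.01],[w(p,rect(0,0,.064,.044),.012)],4,400,500)
cv2.imwrite('pics/b3.png',np.hstack([t1,t2])); print(ctrl.current_t())
E
```

```text
width mm 39.9 F 29.9 t 23.3
width mm 39.4 F 30.0 t 26.9
0.004677270316502721
err mm [-0.1  0.9 -0. ]
hit True [561.9  33.2  42.4] aim [561.8  33.3  42.7]
t 31.8
33.775
```

View pics/b3.png

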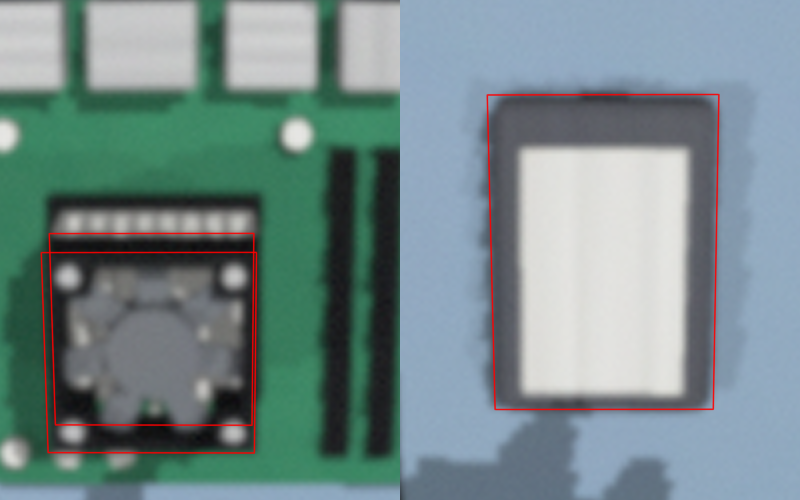

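```bash
python3 - <<'E'
from h import *
p=P['drive']; ctrl.command_gripper(.63); pinch(p,.003,hold=True); z0=ctrl.current_tool_pos()[2]; print(z0); down(p[0],p[1],.14,.2)
x,y=onb(0,.11); place(x,y,z0,B[2],hi=.12,op=.63); c,im=snap('w_dr3'); pd=(x,y,B[2])
t1,o=tile(im,c,[*pd[:2],.015],[w(pd,rect(0,0,.064,.044),.012)],2,400,500)
p=P['dongle']; go(p[0],p[1],.15,p[2]); ctrl.sleep(.2); c,im=snap('w_do')
t2,o=tile(im,c,[*p[:2],.01],[w(p,rect(-.008,0,.044,.022),.014)],4,400,250)
p=P['speaker']; go(p[0],p[1],.16,p[2]); ctrl.sleep(.2); c,im=snap('w_sp')
a=np.linspace(0,2*np.pi,60)
t3,o=tile(im,c,[*p[:2],.048],[w(p,np.c_[np.cos(a),np.sin(a)]*.024,.048)],3,400,250)
cv2.imwrite('pics/m4.png',np.hstack([t1,np.vstack([t2,t3])])); print(ctrl.current_t())
E
```

```text
width mm 44.1 F 30.0 t 35.5
0.00376152287335205
err mm [-0.1  1.3  0. ]
hit True [557.7 133.7   3.4] aim [557.6 133.7   3.8]
t 40.3
43.1083
```

View pics/m4.png

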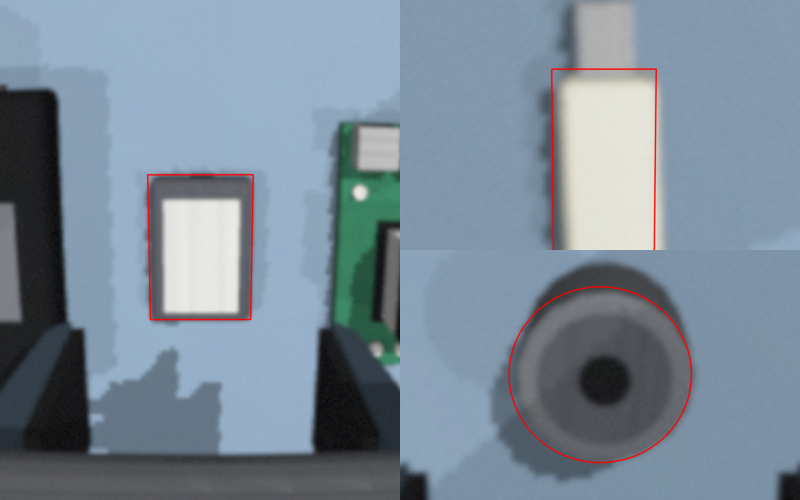

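```bash
python3 - <<'E'
from h import *
p=(.5036,-.3710,10*D); g=w(p,np.array([[-.008,0.]]),0)[0]; g=(g[0],g[1],p[2])
go(*g[:2],.12,g[2]); ctrl.command_gripper(.45); pinch(g,.004,hold=True); z0=ctrl.current_tool_pos()[2]; down(*g[:2],.14,.2)
x,y=onb(-.008,-.11); place(x,y,z0,B[2],op=.45); c,im=snap('w_do3'); pd=(*onb(0,-.11),B[2])
t1,o=tile(im,c,[*pd[:2],.01],[w(pd,rect(-.008,0,.044,.022),.014),w(pd,rect(.022,0,.016,.012),.0095)],2,400,500)
p=(.5987,-.3502,0); go(*p[:2],.14,0); ctrl.command_gripper(.82); pinch(p,.012,hi=.12,hold=True); z0=ctrl.current_tool_pos()[2]; down(*p[:2],.14,.2)
x,y=onb(.109,0); place(x,y,z0,B[2],hi=.14,op=.82,up=.17); c,im=snap('w_sp3'); ps=(x,y,B[2])
a=np.linspace(0,2*np.pi,60)
t2,o=tile(im,c,[x-.02,y,.02],[w(ps,np.c_[np.cos(a),np.sin(a)]*.024,.048),w(B,rect(0,0,.11,.1),.01)],2,400,500)
cv2.imwrite('pics/m5.png',np.hstack([t1,t2]))
ctrl.movej([-69.414,28.281,77.091,0,74.628,-5.472]); cv2.imwrite('pics/top9.png',ctrl.read_camera('top')); print(ctrl.current_t(),ctrl.current_contact_force())
a0=cv2.imread('pics/top0.png').astype(int); a1=cv2.imread('pics/top9.png')
for n,(c0,r0,c1,r1) in dict(carton=(490,270,530,316),screw=(275,262,378,290)).items(): print(n,np.abs(a0-a1)[r0:r1,c0:c1].mean().round(2),np.abs(a0-a1)[r0:r1,c0:c1].max())
cv2.imwrite('pics/m6.png',cv2.resize(a1[130:340,110:550],None,fx=1.8,fy=1.8,interpolation=cv2.INTER_CUBIC))
E
```

```text
width mm 21.6 F 30.0 t 45.6
err mm [-0.  -1.1  0. ]
hit True [580.8 -85.3   4.2] aim [580.7 -85.2   4.6]
t 50.6
width mm 47.2 F 30.0 t 54.2
err mm [ 0.1 -1.1 -0. ]
hit True [681.2  40.2  12.1] aim [681.   40.2  12.3]
t 59.9
62.5417 [-0.25437207  0.41115288  0.18014982]
carton 2.44 16
screw 2.34 13
```

View pics/m5.png

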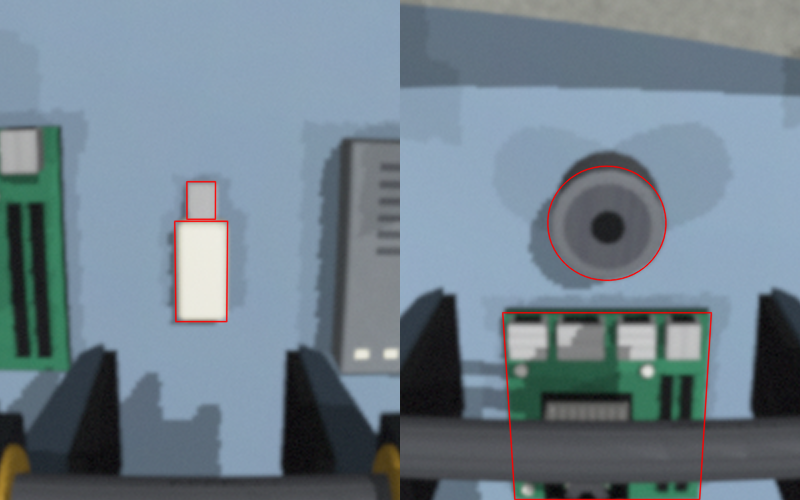

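View pics/m6.png

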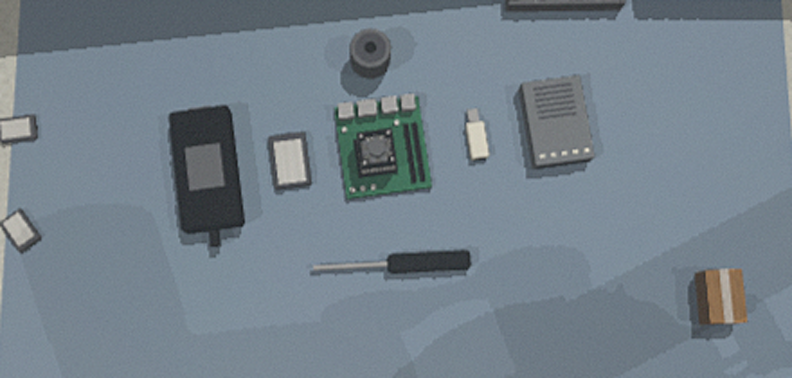

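Every part sits on its predicted outline: the dongle case at (201,271) and the speaker at (607,225) in the wrist tiles. In the top view the fan is on the heatsink at (377,150), and the carton and screwdriver haven't moved. I'm handing in.

```bash
python3 -c "
from bench import ctrl
print(ctrl.sign_off())"
```

```text
the job is handed in; nothing more can be done
None
```

The job is handed in at about 63 s of the 141 s: heatsink, fan, drive, dongle and speaker were placed in the order asked, all matching their targets to about 1 mm in the camera checks, and the carton and screwdriver were not shifted.

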